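# Set the shoe brake on a wire pay-off stand

### The arm

A 6-joint arm with a two-finger parallel gripper is mounted at the origin on the work surface. World frame = base frame: x ahead of the robot, y to its left, z up, the work surface at z = 0. Lengths are in mm, angles in rad, forces in N, time in s.
With the tool pointing down it reaches from about 275 to 750 mm from the base axis. Payload 10.2 kg.
Tool frame: the origin (TCP) lies at the very end of the fingers, on their centre line; the grasp point (between the pads) lies 19 mm behind it; y points along the fingers, x is the direction in which the jaws open and shut, and the axes are right-handed (so a half turn about y gives the same grasp; the last joint's range is limited). The gripper opens to 85 mm and grips with 20 to 120 N. Pads are 22 mm wide; open, the fingers measure 114 mm over their backs; the gripper's body (76 mm by 85 mm) begins 54 mm behind the grasp point. The pads swing forward as they close: fully open they stand 13 mm farther back than shut.
Start: joints at [-1.386, 0.313, 1.498, -0, 1.331, -0.223], TCP at [208.198, -481.959, 231.294] pointing down, gripper open.
Joint ranges: [-2.94, 2.94], [-0.97, 2.17], [0.19, 2.56], [-1.23, 4.37], [0.02, 3.11], [-2.88, 2.88]. Speed limits (rad/s): [2.39, 2.39, 3.01, 3.14, 3.14, 3.14].

### API

Orientations are given as a unit quaternion [w, x, y, z].
In Python, from rig import telemetry, imaging, ctrl gives the robot as it stands.
- The arm moves only by the shell command python3 -m handwheel 'ROWS' [FORCE]. ROWS is JSON, a list of rows, each an object with "delta_pos": the shift along the tool's x, y, z in cm, a list of three; "twist": the turn, a rotation vector about the tool's x, y, z in rad, a list of three; "jaw": the opening, from 0 (shut) to 1 (fully open). A call has exactly 10 rows; each row is the pose to reach, as a shift and turn from the pose commanded when the call began, along the tool's axes at that moment; what a row does not reach only later rows make up. A row lasts 1/12 s, in which the tool goes at most 41.7 mm and 7.16 degrees, less where a joint would pass 70% of its speed; a pose out of reach is approached as far as the arm can. A call with a gripper value outside its range is refused whole. The fingers move at their own pace and stop on an object; FORCE is the grip in N (left out, the last holds). Time passes only in rows, so rows that repeat a pose let the fingers close, or fill a call up. It gives the time, the measured TCP pose, the force and the opening at its end, in the units of the state.
- telemetry.sense(): the state, without advancing time (a new reading comes with each control period).
- imaging.capture(name): name is "scene" or "top"; returns a dict with "frame" (400x640x3 uint8, red, green, blue), "z_map" (400x640 float32, mm along the optical axis (not along the pixel's ray), 0 where there is no reading), "fx", "fy", "cx", "cy" (pixels), "rvec" (rotation vector, rad) and "tvec" (3), from world to camera coordinates, as OpenCV has them. Camera axes: x right, y down, z forward; pixel columns grow to the right and rows downward; lengths in mm; the calibration is good to about 2 mm. A picture is of the moment at which its call begins.
- ctrl.finish_job(): hands the job in, once; it reports no verdict.
The state is a dict: "time_s": time; "joints": joint angles; "dq": joint speeds; "tau": joint torques, N m; "eef_pos": TCP position; "ee_rot": TCP orientation; "force": force on the tool from outside, world axes, zero at the start; "wrist_torque": the same for the moment, N m; "grip_width": opening from 0.0 (shut) to 1.0 (fully open).
Only numpy, scipy, OpenCV 4.12 (cv2) and the standard library are available. Lean on these libraries where they do the work, as an engineer would, in place of code of your own. Each camera call takes 0.05 s, during which the arm holds its last target.

### The job

Set the brake of the wire pay-off stand: turn the black knob clockwise until you feel the brake shoe touch the lining, without forcing it on by as much as a further click, then back it off three clicks. Then put the red guard cap over the knob, fully down on the round metal flange, let go, and leave the yellow roll, the copper spool and the carton where they are.

Things in the scene. Friction and masses are not known exactly. Their poses are not given: they have to be found in the camera images.
- stand: Fixed blue pay-off stand with a spool of yellow wire. Origin: on the bench under the brake knob's upright axis; x points towards the spool. Base plate y +-65, x -43 to 153 mm. Spool axis at x = 72 mm, radius 46 mm, top at z = 106 mm, its pin at 114 mm. A blue bridge carries a round aluminium flange (radius 34 mm, top at z = 115 mm) under the knob.
- seat (a point): Centre of the flange's top face, on the knob axis, 115 mm above the bench: the cap's rim must finally stand on this face.
- knob_grip (a point): Black ribbed round knob, 44 mm across, 36 mm high (115 to 151 mm above the bench at touch, 0.25 mm higher per click off; top edge chamfered 3 mm). Point on its upright axis, 20 mm above its bottom, where to grip it, at any yaw. Clockwise seen from above tightens. A click is 20 degrees; detents (peak 0.06 N m, friction 0.02 N m) hold it at each, and once let go it settles into the nearest.
- knob_mark (a point): Outer end of the white line on the knob's top, 19 mm from its axis; the point's x axis points outward along the line. It shows how far the knob has turned; where it points at touch differs every time. At the start the shoe is two to five clicks from touching. The knob backs off at most seven clicks.
- shoe_face (a point): Centre of the lower face of the copper-coloured brake shoe (22 mm across) under the bridge, on the knob axis, about 45 mm above the bench. Each click of tightening lowers it by only 0.25 mm (less than the measuring noise) until it touches the lining; touch lies on a click.
- lining_face (a point): Spot on the fixed black rubber lining ring under the shoe, 45 mm above the bench; the gap to the shoe is 0.25 mm per click from touch. At touch the knob's torque rises to 0.2 N m before it yields, then by 0.6 N m per rad as the shoe sinks into the rubber (0.25 mm per 20 degrees); let go, the knob springs back to first touch. More than 0.4 rad past first touch is overtightened.
- cap_knob (a point): Red guard cap, loose, standing mouth down on the bench to one side of the stand: a cup 60 mm across and 43 mm high, inside 53 mm across and 39 mm deep, with a round grip stub on top 22 mm across and 26 mm high; about 80 g. This point is the middle of the stub, on the cap's axis, 56 mm above its rim.
- cap_rim (a point): Centre of the cap's open lower rim, 56 mm below cap_knob.
- roll_mid (a point): Bystander: yellow tape roll lying flat, 72 mm across, 36 mm high, 40 mm hole, on the other side of the stand from the cap. Point at its centre.
- spool_mid (a point): Bystander: small copper-wire spool with black flanges, 68 mm across, 50 mm high. Point at its centre.
- carton_mid (a point): Bystander: open cardboard carton with yellow rolls, 90 x 110 x 60 mm. Point at its centre.
Not all that is in view belongs to the job. Of the things that look like the part that bears cap_knob, take the one that is nearest to the robot's base at the start.

How it is judged (in metres and radians):
On the way, in this order (a step that is already met when the one before it is completed fails the run):
1. the knob is tightened until the brake shoe touches the lining (z of shoe_face in the frame of lining_face below 6e-05 m), for 0.1 s.
2. the knob is backed off three clicks from touch (z of shoe_face in the frame of lining_face between 0.000625 and 0.000875 m), for 0.3 s.
At the end, for the whole second after the job is handed in: The shoe stands three clicks from touch (within half a click), and the cap stands upright over the knob with its rim down on the flange (within 2.5 mm in height, 8 mm sideways, 0.06 rad), at rest and let go (all of step 2 and horizontal distance between cap_rim and seat below 0.008 m and distance between cap_rim and seat below 0.009 m and z of cap_rim in the frame of seat below 0.0025 m and angle between cap_rim's own z axis and vertical below 0.06 rad).
It fails at once if the brake is overtightened: the shoe is pressed into the lining by more than 0.4 rad of knob turn past first touch (z of shoe_face in the frame of lining_face below -0.000286479 m).
It fails at once if the yellow roll is shoved or tipped (more than 25 mm or 0.3 rad) (distance of roll_mid from where it was at the start of the episode above 0.025 m or angle between roll_mid's own z axis and vertical above 0.3 rad).
It fails at once if the copper-wire spool is shoved or tipped (more than 25 mm or 0.3 rad) (distance of spool_mid from where it was at the start of the episode above 0.025 m or angle between spool_mid's own z axis and vertical above 0.3 rad).
It fails at once if the carton is shoved or tipped (more than 25 mm or 0.3 rad) (distance of carton_mid from where it was at the start of the episode above 0.025 m or angle between carton_mid's own z axis and vertical above 0.3 rad).
It also fails if it takes over 64 s, if anything falls off the work surface, if the arm or the gripper's body presses on something with over 40 N, if the wrist force passes 120 N, or if a joint passes its speed limit or range.

## Working session

There is one attempt and no reset: what is moved stays moved. The work goes in short steps, Python scripts to look and compute and a shell command to move; the robot and the scene stay as the last step left them, time stands still between calls to the robot, and variables do not carry over. Pictures are saved under pics/ and viewed, and the job is handed in when it is done.

```bash
ls; mkdir -p pics; python3 - <<'E'
from rig import telemetry, imaging, ctrl
import cv2,numpy as np
print(telemetry.sense())
for n in("scene","top"):
    d=imaging.capture(n); cv2.imwrite(f"pics/{n}0.png",d["frame"][:,:,::-1])
    np.savez(f"{n}0.npz",**d)
    print(n,d["fx"],d["fy"],d["cx"],d["cy"],d["rvec"],d["tvec"])
E
```

```text
pics
{'time_s': 0.0, 'joints': array([-1.38638585e+00,  3.13469912e-01,  1.49846429e+00, -1.73310400e-05,
        1.33096409e+00, -2.23400471e-01]), 'dq': array([ 8.62766548e-04,  4.77113389e-04,  1.01141186e-03, -6.54763723e-04,
       -2.25157131e-03, -5.95205577e-05]), 'tau': array([ 2.86207331e-03, -4.12257457e+01, -2.59747678e+01, -4.81776419e-05,
        4.08696840e-03, -1.00615537e-06]), 'eef_pos': array([ 208.15130553, -481.6912447 ,  230.71463787]), 'ee_rot': array([ 0.59121858, -0.59056141,  0.38871686, -0.38806831]), 'force': array([-1.35681255, -0.56247028, -0.04487379]), 'wrist_torque': array([-0.03799985,  0.01463755, -0.06490909]), 'grip_width': 0.9989897488429877}
scene 471.68315378734707 471.68315378734707 317.5371344724566 196.04542104187354 [ 2.24887306  0.86612077 -0.32399215] [-434.45115642 -217.07153346 1538.84284066]
top 439.22485935912687 439.22485935912687 319.04598786341995 193.97364206959853 [ 2.16356513 -2.05682086  0.20752399] [ -16.71161845  589.49776792 1218.42469003]
```

View pics/scene0.png

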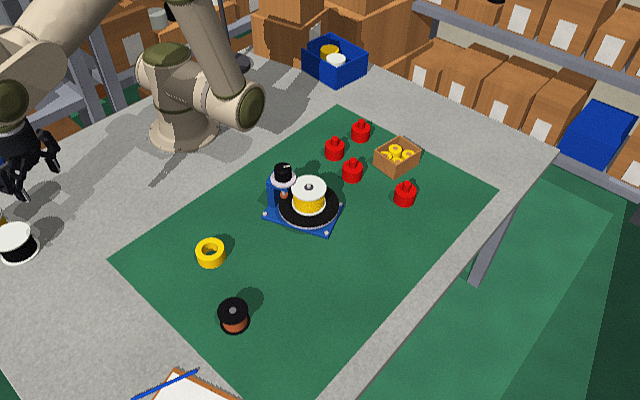

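View pics/top0.png

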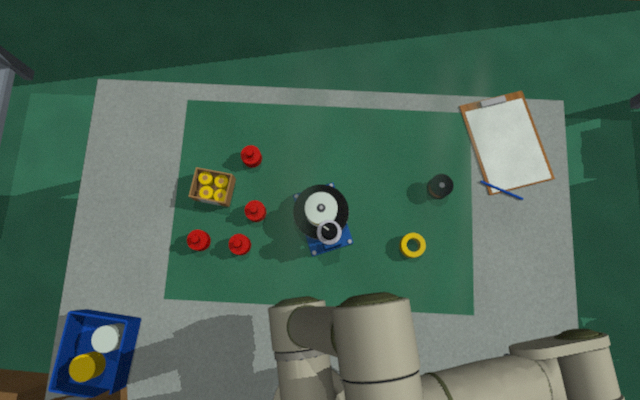

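The top view shows four red caps, at (251,156), (255,211), (239,244) and (198,240). It also shows the knob and flange at (329,232), the yellow roll at (413,245), the copper spool at (440,186) and the carton at (212,187). Next I locate each of them.

```bash
cat > h.py <<'E'
import numpy as np,cv2
def cam(d):
    R=cv2.Rodrigues(np.array(d["rvec"],float))[0]; t=np.array(d["tvec"],float).ravel(); return R,t
def ray(d,u,v):
    R,t=cam(d); p=np.array([(u-d["cx"])/d["fx"],(v-d["cy"])/d["fy"],1.]); return -R.T@t, R.T@p
def onz(d,u,v,z):
    o,r=ray(d,u,v); return o+r*(z-o[2])/r[2]
def proj(d,P):
    R,t=cam(d); c=R@np.array(P,float)+t; return np.array([d["fx"]*c[0]/c[2]+d["cx"],d["fy"]*c[1]/c[2]+d["cy"]])
def cloud(d):
    R,t=cam(d); z=d["z_map"].astype(float); v,u=np.mgrid[:z.shape[0],:z.shape[1]]
    c=np.stack([(u-d["cx"])/d["fx"]*z,(v-d["cy"])/d["fy"]*z,z],-1); return (c-t)@R, z>0
def load(f):
    q=np.load(f); return {k:q[k] for k in q.files}
def crop(d,u,v,h,s,name):
    f=d["frame"][v-h:v+h,u-h:u+h,::-1]; cv2.imwrite(name,cv2.resize(f,None,fx=s,fy=s,interpolation=cv2.INTER_CUBIC))
E
python3 - <<'E'
from h import *
for n in("top","scene"):
    d=load(n+"0.npz"); f=d["frame"]; P,ok=cloud(d)
    hsv=cv2.cvtColor(f,cv2.COLOR_RGB2HSV)
    m=(((hsv[...,0]<6)|(hsv[...,0]>174))&(hsv[...,1]>180)&(hsv[...,2]>80)).astype(np.uint8)
    k,l,s,c=cv2.connectedComponentsWithStats(m)
    print(n,"origin",ray(d,0,0)[0].round(0))
    for i in range(1,k):
        if s[i,4]<100: continue
        q=P[(l==i)&ok]; hi=q[q[:,2]>q[:,2].max()-8]
        mid=q[(q[:,2]>36)&(q[:,2]<50)]
        print(c[i].round(0),s[i,4],"zmax",q[:,2].max().round(1),"stub",np.median(hi,0).round(1),"top ring",((mid.min(0)+mid.max(0))/2).round(1),"r",np.hypot(*np.median(hi,0)[:2]).round(0))
d=load("top0.npz");P,ok=cloud(d)
# flange: points z 112..118, knob 145..158
for lo,hi in((109,121),(140,165),(30,50)):
    m=ok&(P[...,2]>lo)&(P[...,2]<hi); m[:190]=0;m[270:]=0;m[:,285:]&=True;m[:,:290]=0;m[:,365:]=0
    q=P[m]; print(lo,len(q),np.median(q,0).round(1),q.min(0).round(0),q.max(0).round(0))
crop(d,325,222,45,8,"pics/topknob.png"); crop(load("scene0.npz"),300,195,50,7,"pics/sceneknob.png")
crop(d,230,205,70,5,"pics/topcaps.png")
E
```

```text
top origin [ 331.   -3. 1312.]
[251. 155.] 320 zmax 74.5 stub [706.5 225.3  70.3] top ring [703.2 225.2  43.3] r 742.0
[255. 211.] 333 zmax 75.1 stub [537.  199.3  70.5] top ring [535.9 199.8  43.4] r 573.0
[198. 240.] 378 zmax 74.3 stub [443.  358.4  69.6] top ring [441.5 359.1  43.1] r 570.0
[239. 244.] 358 zmax 75.0 stub [437.8 237.6  69.7] top ring [435.6 237.3  43.4] r 498.0
scene origin [1122. -626.  977.]
[360. 131.] 369 zmax 71.6 stub [447.  355.2  67.2] top ring [446.5 357.   43.1] r 571.0
[334. 149.] 398 zmax 71.2 stub [439.8 236.4  67. ] top ring [438.  234.1  42.5] r 499.0
[352. 171.] 438 zmax 71.9 stub [541.2 196.5  67.4] top ring [541.4 197.2  42.5] r 576.0
[405. 194.] 484 zmax 71.3 stub [708.4 222.8  67.2] top ring [709.  225.3  42.7] r 743.0
109 345 [477.6 -13.1 114.1] [433. -54. 109.] [585.  50. 119.]
140 219 [475.2 -20.5 150.9] [454. -41. 141.] [497.  -0. 157.]
30 1054 [538.6  29.2  45.1] [431. -74.  30.] [609.  85.  50.]
```

View pics/topknob.png

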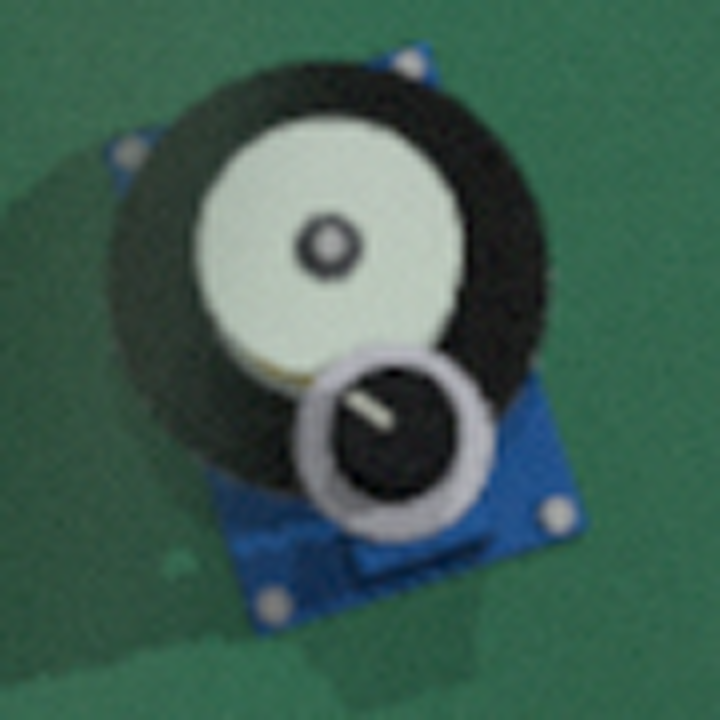

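View pics/sceneknob.png

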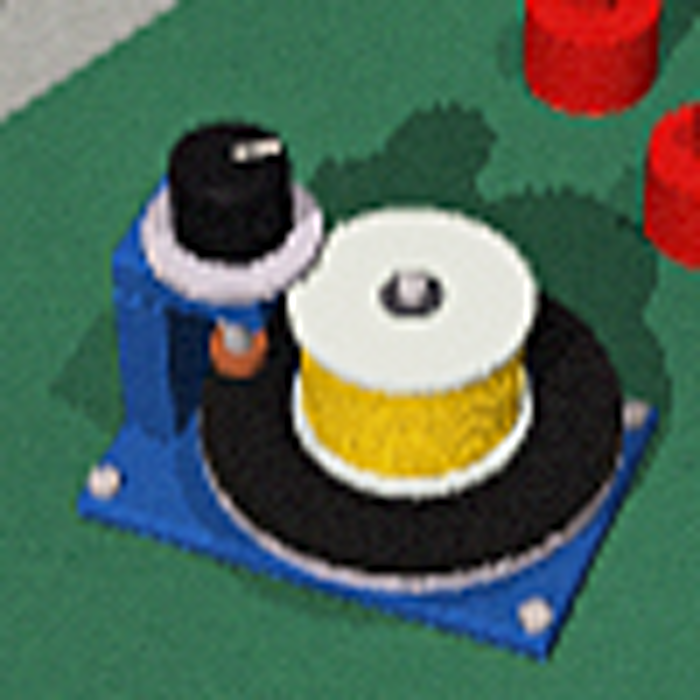

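View pics/topcaps.png

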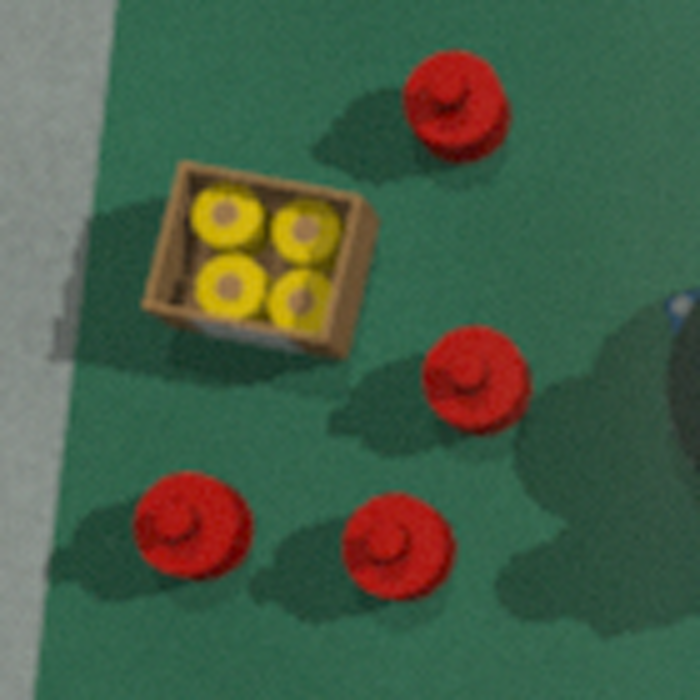

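The nearest cap is the one at top (239,244) and scene (334,149). It stands 498 mm from the base, against 570 mm or more for the others, and the crop confirms a plain red cup with a stub, standing alone. The knob's white mark points to the upper left in the top crop. Next I refine the knob axis in both views and work out the approach.

```bash
cat >> h.py <<'E'
from scipy.spatial.transform import Rotation as Ro
def pose():
    from rig import telemetry
    s=telemetry.sense(); q=np.array(s["ee_rot"]); return s,np.array(s["eef_pos"]),Ro.from_quat(q[[1,2,3,0]])
def plan(target,xdir=None):
    s,p,R=pose(); print("t",s["time_s"],"p",p.round(1),"xax",R.as_matrix()[:,0].round(3),"yax",R.as_matrix()[:,1].round(3),"z",R.as_matrix()[:,2].round(3),"j6",s["joints"][5].round(3))
    print("delta cm",(R.inv().apply(np.array(target)-p)/10).round(3))
    if xdir is not None:
        x=np.array([xdir[0],xdir[1],0.]);x/=np.linalg.norm(x);z=np.array([0,0,-1.]);T=Ro.from_matrix(np.stack([x,np.cross(z,x),z],1))
        print("twist",(R.inv()*T).as_rotvec().round(4))
E
python3 - <<'E'
from h import *
for n in("top","scene"):
    d=load(n+"0.npz"); P,ok=cloud(d); f=d["frame"].astype(int)
    base=(np.hypot(P[...,0]-476,P[...,1]+21)<45)&ok
    m=base&(P[...,2]>140)&(P[...,2]<165)
    q=P[m]; top=q[q[:,2]>np.percentile(q[:,2],40)]
    (cx,cy),r=cv2.minEnclosingCircle(top[:,:2].astype(np.float32))
    print(n,"knob z",np.median(top[:,2]).round(1),"c",round(cx,1),round(cy,1),round(r,1))
    # dark knob / light flange masks in pixels -> cast at planes
    gray=f.mean(-1)
    mf=(base&(P[...,2]>105)&(P[...,2]<125)&(gray>110)&(f[...,2]>f[...,1]-15)).astype(np.uint8)
    k,l,s,c=cv2.connectedComponentsWithStats(mf); i=1+np.argmax(s[1:,4])
    cn=max(cv2.findContours((l==i).astype(np.uint8),cv2.RETR_EXTERNAL,cv2.CHAIN_APPROX_NONE)[0],key=len)[:,0]
    pts=np.array([onz(d,u,v,115)[:2] for u,v in cn]);(cx,cy),r=cv2.minEnclosingCircle(pts.astype(np.float32)); print(" flange",round(cx,1),round(cy,1),round(r,1), "px",cn.min(0),cn.max(0))
    # mark: bright pixels within knob top
    g=m&(gray>90); vv,uu=np.nonzero(g); print(" mark px",list(zip(uu,vv,gray[g].astype(int))))
    print(" mark world",np.array([onz(d,u,v,151.5)[:2] for u,v in zip(uu,vv)]).round(1).tolist())
    # spool pin
from h import plan
plan([476.5,-21.5,230])
E
```

```text
top knob z 152.3 c 476.2 -20.5 21.1
 flange 479.7 -18.1 39.4 px [317 216] [341 244]
 mark px [(np.int64(327), np.int64(222), np.int64(137)), (np.int64(328), np.int64(222), np.int64(128)), (np.int64(329), np.int64(222), np.int64(129)), (np.int64(330), np.int64(222), np.int64(131)), (np.int64(331), np.int64(222), np.int64(137)), (np.int64(332), np.int64(222), np.int64(152)), (np.int64(325), np.int64(223), np.int64(120)), (np.int64(333), np.int64(223), np.int64(118)), (np.int64(334), np.int64(223), np.int64(157)), (np.int64(324), np.int64(224), np.int64(99)), (np.int64(334), np.int64(224), np.int64(96)), (np.int64(335), np.int64(224), np.int64(151)), (np.int64(335), np.int64(225), np.int64(103)), (np.int64(323), np.int64(226), np.int64(106)), (np.int64(324), np.int64(226), np.int64(143)), (np.int64(325), np.int64(226), np.int64(119)), (np.int64(336), np.int64(226), np.int64(121)), (np.int64(323), np.int64(227), np.int64(93)), (np.int64(324), np.int64(227), np.int64(145)), (np.int64(325), np.int64(227), np.int64(155)), (np.int64(326), np.int64(227), np.int64(132)), (np.int64(337), np.int
[... 1633 characters left out ...]
03)), (np.int64(285), np.int64(166), np.int64(129)), (np.int64(286), np.int64(166), np.int64(165)), (np.int64(287), np.int64(166), np.int64(212)), (np.int64(288), np.int64(166), np.int64(195)), (np.int64(289), np.int64(166), np.int64(196)), (np.int64(283), np.int64(167), np.int64(96)), (np.int64(284), np.int64(167), np.int64(185))]
 mark world [[479.9, -9.8], [481.8, -8.0], [483.6, -6.3], [485.5, -4.6], [476.9, -17.7], [478.7, -15.9], [480.6, -14.2], [482.5, -12.5], [484.4, -10.7], [486.2, -9.0], [488.1, -7.3], [479.5, -20.3], [481.4, -18.6]]
t 0.1 p [ 208.2 -481.7  230.8] xax [ 0.397 -0.918 -0.001] yax [-0.     0.001 -1.   ] z [0.918 0.397 0.   ] j6 -0.223
delta cm [-31.606   0.126  42.886]
```

```bash
python3 - <<'E'
s=open('h.py').read()
s=s.replace("z=np.array([0,0,-1.]);T=Ro.from_matrix(np.stack([x,np.cross(z,x),z],1))","y=np.array([0,0,-1.]);T=Ro.from_matrix(np.stack([x,y,np.cross(x,y)],1))")
open('h.py','w').write(s)
from h import plan
import numpy as np
plan([477.7,-22,200],[np.cos(.25),np.sin(.25)])
E
```

```text
t 0.1 p [ 208.2 -481.7  230.8] xax [ 0.397 -0.918 -0.001] yax [-0.     0.001 -1.   ] z [0.918 0.397 0.   ] j6 -0.223
delta cm [-31.51    3.126  42.975]
twist [-1.000e-03 -1.413e+00 -7.000e-04]
```

```bash
python3 -m handwheel '[{"delta_pos":[-2.5,0,3.3],"twist":[0,-0.11,0],"jaw":1},{"delta_pos":[-5,0,6.6],"twist":[0,-0.22,0],"jaw":1},{"delta_pos":[-7.5,0,9.9],"twist":[0,-0.33,0],"jaw":1},{"delta_pos":[-10,0,13.2],"twist":[0,-0.44,0],"jaw":1},{"delta_pos":[-12.5,0,16.5],"twist":[0,-0.55,0],"jaw":1},{"delta_pos":[-15,0,19.8],"twist":[0,-0.66,0],"jaw":1},{"delta_pos":[-17.5,0,23.1],"twist":[0,-0.77,0],"jaw":1},{"delta_pos":[-20,0,26.4],"twist":[0,-0.88,0],"jaw":1},{"delta_pos":[-22.5,0,29.7],"twist":[0,-0.99,0],"jaw":1},{"delta_pos":[-25,0,33],"twist":[0,-1.1,0],"jaw":1}]' 40
python3 -c "
from h import plan
import numpy as np
plan([477.7,-22,200],[np.cos(.25),np.sin(.25)])"
```

```text
time_s: 0.93
eef_pos: [412.4, -119.5, 231.3]
ee_rot: [-0.707, 0.707, -0.02, 0.02]
force: [1.1, -1.2, -0.4]
grip_width: 0.999
t 0.9333 p [ 412.4 -119.5  231.3] xax [ 0.998 -0.058  0.   ] yax [ 0. -0. -1.] z [ 0.058  0.998 -0.   ] j6 -0.499
delta cm [ 5.953  3.13  10.113]
twist [ 0.     -0.3077  0.    ]
```

```bash
python3 -m handwheel '[{"delta_pos":[1.5,0.5,2.5],"twist":[0,-0.1,0],"jaw":1},{"delta_pos":[3,1,5],"twist":[0,-0.2,0],"jaw":1},{"delta_pos":[4.5,2,7.5],"twist":[0,-0.3,0],"jaw":1},{"delta_pos":[5.95,3.1,10.1],"twist":[0,-0.308,0],"jaw":1},{"delta_pos":[5.95,3.1,10.1],"twist":[0,-0.308,0],"jaw":1},{"delta_pos":[5.95,3.1,10.1],"twist":[0,-0.308,0],"jaw":1},{"delta_pos":[5.95,3.1,10.1],"twist":[0,-0.308,0],"jaw":1},{"delta_pos":[5.95,3.1,10.1],"twist":[0,-0.308,0],"jaw":1},{"delta_pos":[5.95,3.1,10.1],"twist":[0,-0.308,0],"jaw":1},{"delta_pos":[5.95,3.1,10.1],"twist":[0,-0.308,0],"jaw":1}]'
python3 -c "
from h import *
from rig import imaging
plan([477.7,-22,118],[np.cos(.25),np.sin(.25)])
d=imaging.capture('scene');print(proj(d,[477.7,-22,200]),proj(d,[477.7,-22,151]));crop(d,300,170,70,5,'pics/s1.png')
print(pose()[0]['force'],pose()[0]['wrist_torque'])
"
```

```text
time_s: 1.77
eef_pos: [477.6, -25.2, 200.6]
ee_rot: [-0.702, 0.702, 0.086, -0.086]
force: [0.5, 0.2, 0.9]
grip_width: 1.0
t 1.7667 p [477.6 -25.2 200.6] xax [0.97  0.241 0.001] yax [ 0.001 -0.    -1.   ] z [-0.241  0.97  -0.   ] j6 -0.542
delta cm [0.082 8.264 0.312]
twist [ 0.0003 -0.0063  0.0005]
[281.26298065 152.68200531] [282.039397   167.14982995]
[-0.20989173 -0.23801328  0.72387984] [0.01275948 0.03785947 0.04367146]
```

View pics/s1.png

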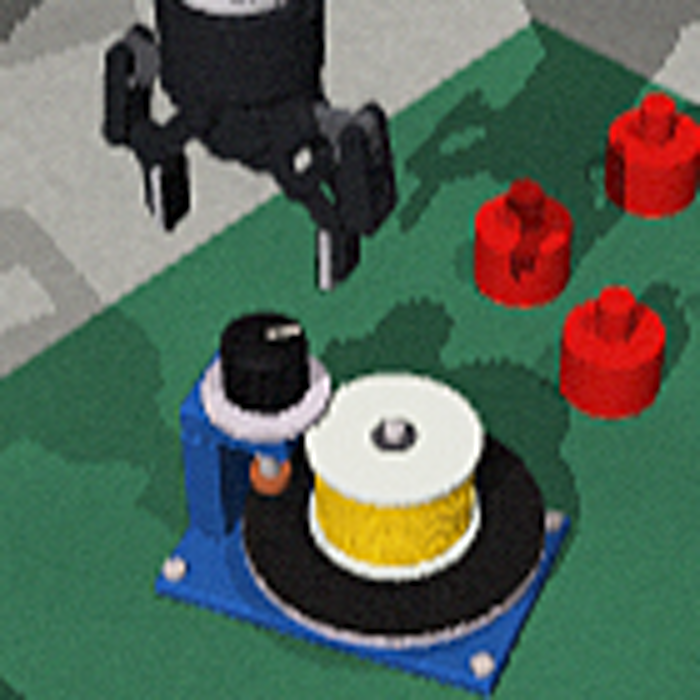

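```bash
python3 -m handwheel '[{"delta_pos":[0.08,1,0.3],"twist":[0,0,0],"jaw":1},{"delta_pos":[0.08,2.5,0.3],"twist":[0,0,0],"jaw":1},{"delta_pos":[0.08,4.5,0.3],"twist":[0,0,0],"jaw":1},{"delta_pos":[0.08,6.5,0.3],"twist":[0,0,0],"jaw":1},{"delta_pos":[0.08,7.7,0.3],"twist":[0,0,0],"jaw":1},{"delta_pos":[0.08,8.2,0.3],"twist":[0,0,0],"jaw":1},{"delta_pos":[0.08,8.2,0.3],"twist":[0,0,0],"jaw":1},{"delta_pos":[0.08,8.2,0.3],"twist":[0,0,0],"jaw":1},{"delta_pos":[0.08,8.2,0.3],"twist":[0,0,0],"jaw":0.75},{"delta_pos":[0.08,8.2,0.3],"twist":[0,0,0],"jaw":0.65}]'
python3 -c "
from h import *
from rig import imaging
plan([477.7,-22,118])
d=imaging.capture('scene');crop(d,300,170,60,6,'pics/s2.png')
d=imaging.capture('top');crop(d,325,230,50,7,'pics/t2.png')
print(pose()[0]['force'],pose()[0]['wrist_torque'])
"
```

```text
time_s: 2.65
eef_pos: [478.2, -21.5, 119.0]
ee_rot: [-0.702, 0.702, 0.087, -0.086]
force: [0.3, -0.7, 0.1]
grip_width: 0.747
t 2.65 p [478.2 -21.5 119. ] xax [0.97  0.243 0.001] yax [ 0.001 -0.    -1.   ] z [-0.243  0.97  -0.001] j6 -0.535
delta cm [-0.059  0.104 -0.034]
[-0.028877   -0.44414248  0.59314609] [-0.01137223 -0.00925437  0.04949756]
```

View pics/s2.png

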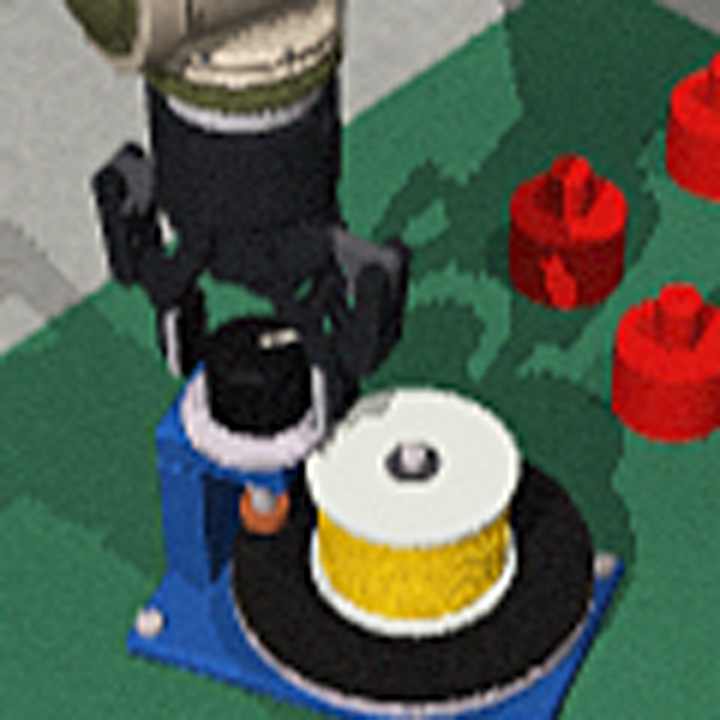

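View pics/t2.png

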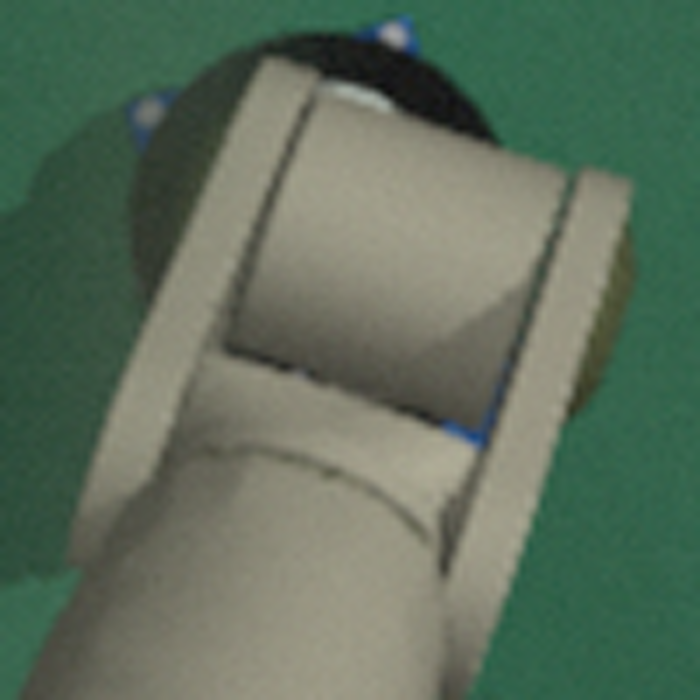

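The jaws straddle the knob, and the mark stays visible to the scene camera at about pixel (286,166). Now I close gently and read the side force to centre the grip.

```bash
python3 -m handwheel '[{"delta_pos":[0,0.1,0],"twist":[0,0,0],"jaw":0.6},{"delta_pos":[0,0.1,0],"twist":[0,0,0],"jaw":0.55},{"delta_pos":[0,0.1,0],"twist":[0,0,0],"jaw":0.5},{"delta_pos":[0,0.1,0],"twist":[0,0,0],"jaw":0.45},{"delta_pos":[0,0.1,0],"twist":[0,0,0],"jaw":0.4},{"delta_pos":[0,0.1,0],"twist":[0,0,0],"jaw":0.4},{"delta_pos":[0,0.1,0],"twist":[0,0,0],"jaw":0.4},{"delta_pos":[0,0.1,0],"twist":[0,0,0],"jaw":0.4},{"delta_pos":[0,0.1,0],"twist":[0,0,0],"jaw":0.4},{"delta_pos":[0,0.1,0],"twist":[0,0,0],"jaw":0.4}]' 30
python3 -c "
from h import *
s,p,R=pose();print(p,s['force'],s['wrist_torque'],R.inv().apply(s['force']),R.inv().apply(s['wrist_torque']))
plan([477.7,-22,118])
"
```

```text
time_s: 3.58
eef_pos: [476.7, -21.7, 117.7]
ee_rot: [-0.702, 0.702, 0.085, -0.088]
force: [-10.4, -2.6, 10.7]
grip_width: 0.508
[476.66176484 -21.68223349 117.74000182] [-10.36687096  -2.58386197  10.70171567] [-0.36792015  1.61080449  0.03137923] [-10.71662341 -10.66906023   0.0145293 ] [ 0.03445781 -0.03122729  1.65193175]
t 3.5833 p [476.7 -21.7 117.7] xax [ 0.97   0.243 -0.003] yax [-0.003 -0.001 -1.   ] z [-0.243  0.97   0.   ] j6 -0.535
delta cm [ 0.093 -0.026 -0.056]
```

Tool-x force is -10.7 N, so the grip sits about 1.5 mm too far along +x. I shift it back, then start tightening; the first 30° is safe because touch is at least 40° away.

```bash
cat > rd.py <<'E'
from h import *
from rig import imaging
import sys
s,p,R=pose();print("p",p.round(1),"F tool",R.inv().apply(s['force']).round(1),"T tool",R.inv().apply(s['wrist_torque']).round(3),"tau6",s["tau"][5].round(3),"j6",s["joints"][5].round(4), "w",round(s["grip_width"],3))
x=R.as_matrix()[:,0];print("yaw deg",np.degrees(np.arctan2(x[1],x[0])).round(2))
if len(sys.argv)>1:
    d=imaging.capture('scene');np.savez("s_"+sys.argv[1]+".npz",**d);crop(d,283,168,20,15,'pics/'+sys.argv[1]+'.png')
E
python3 -m handwheel '[{"delta_pos":[-0.07,0,0],"twist":[0,0,0],"jaw":0.4},{"delta_pos":[-0.14,0,0],"twist":[0,0,0],"jaw":0.4},{"delta_pos":[-0.14,0,0],"twist":[0,0.08,0],"jaw":0.4},{"delta_pos":[-0.14,0,0],"twist":[0,0.16,0],"jaw":0.4},{"delta_pos":[-0.14,0,0],"twist":[0,0.24,0],"jaw":0.4},{"delta_pos":[-0.14,0,0],"twist":[0,0.32,0],"jaw":0.4},{"delta_pos":[-0.14,0,0],"twist":[0,0.35,0],"jaw":0.4},{"delta_pos":[-0.14,0,0],"twist":[0,0.35,0],"jaw":0.4},{"delta_pos":[-0.14,0,0],"twist":[0,0.35,0],"jaw":0.4},{"delta_pos":[-0.14,0,0],"twist":[0,0.35,0],"jaw":0.4}]' 30; python3 rd.py k20
```

```text
time_s: 4.42
eef_pos: [475.9, -21.7, 117.6]
ee_rot: [-0.706, 0.706, -0.038, 0.037]
force: [-4.8, -0.3, 5.6]
grip_width: 0.507
p [475.9 -21.7 117.6] F tool [-4.7 -5.6 -0.8] T tool [-0.138  0.048  0.786] tau6 -0.023 j6 -0.1869 w 0.507
yaw deg -6.01
```

View pics/k20.png

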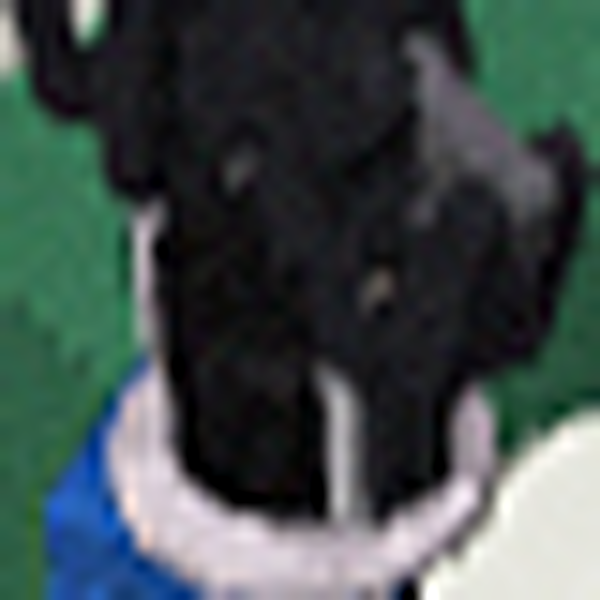

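The gripper now hides the mark. The yaw has gone through 20.0°, and the torque is only noise. Onwards to 30°.

```bash
python3 -m handwheel '[{"delta_pos":[-0.06,0,0],"twist":[0,0.05,0],"jaw":0.4},{"delta_pos":[-0.06,0,0],"twist":[0,0.1,0],"jaw":0.4},{"delta_pos":[-0.06,0,0],"twist":[0,0.15,0],"jaw":0.4},{"delta_pos":[-0.06,0,0],"twist":[0,0.175,0],"jaw":0.4},{"delta_pos":[-0.06,0,0],"twist":[0,0.175,0],"jaw":0.4},{"delta_pos":[-0.06,0,0],"twist":[0,0.175,0],"jaw":0.4},{"delta_pos":[-0.06,0,0],"twist":[0,0.175,0],"jaw":0.4},{"delta_pos":[-0.06,0,0],"twist":[0,0.175,0],"jaw":0.4},{"delta_pos":[-0.06,0,0],"twist":[0,0.175,0],"jaw":0.4},{"delta_pos":[-0.06,0,0],"twist":[0,0.175,0],"jaw":0.4}]' 30; python3 rd.py
```

```text
time_s: 5.3
eef_pos: [475.6, -21.7, 117.5]
ee_rot: [-0.7, 0.7, -0.098, 0.098]
force: [-3.4, 0.3, 5.5]
grip_width: 0.504
p [475.6 -21.7 117.5] F tool [-3.4 -5.5 -0.6] T tool [-0.117  0.015  0.685] tau6 -0.023 j6 -0.0135 w 0.504
yaw deg -15.97
```

```bash
python3 -m handwheel '[{"delta_pos":[-0.03,0,0],"twist":[0,0.05,0],"jaw":0.4},{"delta_pos":[-0.03,0,0],"twist":[0,0.1,0],"jaw":0.4},{"delta_pos":[-0.03,0,0],"twist":[0,0.15,0],"jaw":0.4},{"delta_pos":[-0.03,0,0],"twist":[0,0.175,0],"jaw":0.4},{"delta_pos":[-0.03,0,0],"twist":[0,0.175,0],"jaw":0.4},{"delta_pos":[-0.03,0,0],"twist":[0,0.175,0],"jaw":0.4},{"delta_pos":[-0.03,0,0],"twist":[0,0.175,0],"jaw":0.4},{"delta_pos":[-0.03,0,0],"twist":[0,0.175,0],"jaw":0.4},{"delta_pos":[-0.03,0,0],"twist":[0,0.175,0],"jaw":0.4},{"delta_pos":[-0.03,0,0],"twist":[0,0.175,0],"jaw":0.4}]' 30; python3 rd.py
python3 -m handwheel '[{"delta_pos":[0,0,0],"twist":[0,0.03,0],"jaw":0.4},{"delta_pos":[0,0,0],"twist":[0,0.06,0],"jaw":0.4},{"delta_pos":[0,0,0],"twist":[0,0.087,0],"jaw":0.4},{"delta_pos":[0,0,0],"twist":[0,0.087,0],"jaw":0.4},{"delta_pos":[0,0,0],"twist":[0,0.087,0],"jaw":0.4},{"delta_pos":[0,0,0],"twist":[0,0.087,0],"jaw":0.4},{"delta_pos":[0,0,0],"twist":[0,0.087,0],"jaw":0.4},{"delta_pos":[0,0,0],"twist":[0,0.087,0],"jaw":0.4},{"delta_pos":[0,0,0],"twist":[0,0.087,0],"jaw":0.4},{"delta_pos":[0,0,0],"twist":[0,0.087,0],"jaw":0.4}]' 30; python3 rd.py
```

```text
time_s: 6.13
eef_pos: [475.3, -21.6, 117.4]
ee_rot: [0.689, -0.689, 0.159, -0.159]
force: [-4.5, 0.3, 5.3]
grip_width: 0.507
p [475.3 -21.6 117.4] F tool [-4.2 -5.3 -1.6] T tool [-0.215  0.032  0.737] tau6 -0.009 j6 0.1611 w 0.507
yaw deg -25.97
time_s: 6.97
eef_pos: [475.2, -21.5, 117.4]
ee_rot: [-0.681, 0.682, -0.189, 0.188]
force: [-4.4, 0.7, 5.7]
grip_width: 0.508
p [475.2 -21.5 117.4] F tool [-4.2 -5.7 -1.7] T tool [-0.225 -0.224  0.79 ] tau6 0.246 j6 0.2476 w 0.508
yaw deg -30.92
```

At 45° the torque jumps by about 0.25 N m (wrist −0.22, tau6 +0.25) and at 40° it was still flat. That matches 0.2 + 0.6·0.087 N m, so touch is two clicks from the start and I am 5° past it. I now back off 65°, to three clicks from touch.

```bash
python3 -m handwheel '[{"delta_pos":[0,0,0],"twist":[0,-0.08,0],"jaw":0.4},{"delta_pos":[0,0,0],"twist":[0,-0.16,0],"jaw":0.4},{"delta_pos":[0,0,0],"twist":[0,-0.24,0],"jaw":0.4},{"delta_pos":[0,0,0],"twist":[0,-0.32,0],"jaw":0.4},{"delta_pos":[0,0,0],"twist":[0,-0.4,0],"jaw":0.4},{"delta_pos":[0,0,0],"twist":[0,-0.48,0],"jaw":0.4},{"delta_pos":[0,0,0],"twist":[0,-0.56,0],"jaw":0.4},{"delta_pos":[0,0,0],"twist":[0,-0.6,0],"jaw":0.4},{"delta_pos":[0,0,0],"twist":[0,-0.6,0],"jaw":0.4},{"delta_pos":[0,0,0],"twist":[0,-0.6,0],"jaw":0.4}]' 30; python3 rd.py
python3 -m handwheel '[{"delta_pos":[0,0,0],"twist":[0,-0.08,0],"jaw":0.4},{"delta_pos":[0,0,0],"twist":[0,-0.16,0],"jaw":0.4},{"delta_pos":[0,0,0],"twist":[0,-0.24,0],"jaw":0.4},{"delta_pos":[0,0,0],"twist":[0,-0.32,0],"jaw":0.4},{"delta_pos":[0,0,0],"twist":[0,-0.4,0],"jaw":0.4},{"delta_pos":[0,0,0],"twist":[0,-0.48,0],"jaw":0.4},{"delta_pos":[0,0,0],"twist":[0,-0.535,0],"jaw":0.4},{"delta_pos":[0,0,0],"twist":[0,-0.535,0],"jaw":0.4},{"delta_pos":[0,0,0],"twist":[0,-0.535,0],"jaw":0.4},{"delta_pos":[0,0,0],"twist":[0,-0.535,0],"jaw":0.4}]' 30; python3 rd.py k60
```

```text
time_s: 7.8
eef_pos: [476.1, -21.8, 117.7]
ee_rot: [-0.707, 0.707, 0.022, -0.021]
force: [-0.7, 0.2, 5.2]
grip_width: 0.506
p [476.1 -21.8 117.7] F tool [-0.6 -5.2  0.3] T tool [ 0.08  -0.142  0.212] tau6 -0.031 j6 -0.3523 w 0.506
yaw deg 3.44
time_s: 8.63
eef_pos: [476.9, -21.6, 118.1]
ee_rot: [-0.676, 0.677, 0.208, -0.206]
force: [2.5, 1.8, 5.6]
grip_width: 0.505
p [476.9 -21.6 118.1] F tool [ 3.1 -5.5  0.1] T tool [ 0.148  0.058 -0.544] tau6 -0.015 j6 -0.887 w 0.505
yaw deg 34.06
```

View pics/k60.png

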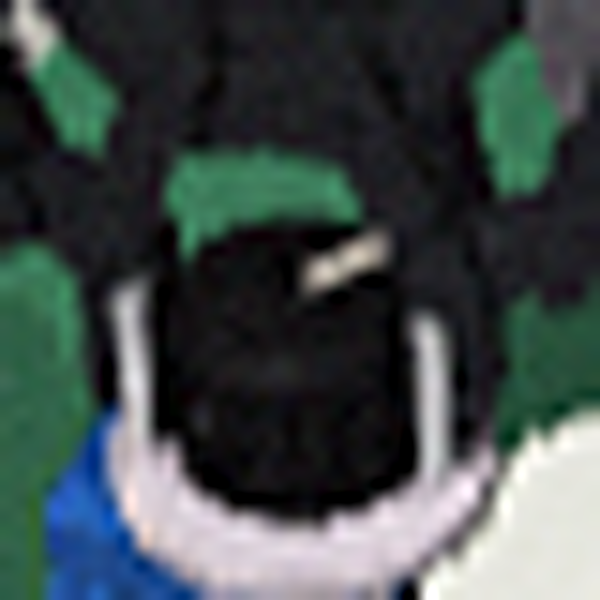

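The mark is visible again and has moved about one click counter-clockwise of its start, as expected. I release and lift off.

```bash
python3 -m handwheel '[{"delta_pos":[0,0,0],"twist":[0,0,0],"jaw":0.6},{"delta_pos":[0,0,0],"twist":[0,0,0],"jaw":0.8},{"delta_pos":[0,0,0],"twist":[0,0,0],"jaw":1},{"delta_pos":[0,0,0],"twist":[0,0,0],"jaw":1},{"delta_pos":[0,0,0],"twist":[0,0,0],"jaw":1},{"delta_pos":[0,-1.5,0],"twist":[0,0,0],"jaw":1},{"delta_pos":[0,-4,0],"twist":[0,0,0],"jaw":1},{"delta_pos":[0,-7,0],"twist":[0,0,0],"jaw":1},{"delta_pos":[0,-9,0],"twist":[0,0,0],"jaw":1},{"delta_pos":[0,-10,0],"twist":[0,0,0],"jaw":1}]' 30; python3 rd.py k60b
python3 - <<'E'
from h import *
# mark angle: line fit of bright px inside knob top, before and after
for fn in("scene0.npz","s_k60b.npz"):
    d=load(fn); f=d["frame"].astype(int); g=f.mean(-1)
    R=[]
    for v in range(158,176):
        for u in range(270,296):
            p=onz(d,u,v,151.7)
            if np.hypot(p[0]-478.8,p[1]+23)<20 and g[v,u]>80: R.append((*p[:2],g[v,u]-60,u,v))
    R=np.array(R); w=R[:,2]; c=(R[:,:2]*w[:,None]).sum(0)/w.sum(); 
    q=(R[:,:2]-c)*np.sqrt(w)[:,None]; e=np.linalg.svd(q,full_matrices=False)[2][0]; e*=np.sign(e@(c-[478.8,-23]))
    print(fn,len(R),c.round(1),"line dir",np.degrees(np.arctan2(e[1],e[0])).round(1),"centroid dir",np.degrees(np.arctan2(c[1]+23,c[0]-478.8)).round(1))
plan([438.5,236.5,200])
E
```

```text
time_s: 9.52
eef_pos: [476.3, -21.8, 219.8]
ee_rot: [-0.675, 0.677, 0.208, -0.206]
force: [0.1, 0.4, 0.7]
grip_width: 1.004
p [476.3 -21.8 219.8] F tool [ 0.3 -0.7  0.2] T tool [ 0.009 -0.009 -0.011] tau6 0.0 j6 -0.8854 w 1.004
yaw deg 33.99
scene0.npz 15 [483.  -11.3] line dir 60.1 centroid dir 70.0
s_k60b.npz 12 [479.  -11.1] line dir 79.6 centroid dir 89.0
t 9.5667 p [476.5 -21.9 220.2] xax [0.829 0.559 0.003] yax [ 0.005 -0.001 -1.   ] z [-0.559  0.829 -0.004] j6 -0.885
delta cm [11.285  1.97  23.559]
```

View pics/k60b.png

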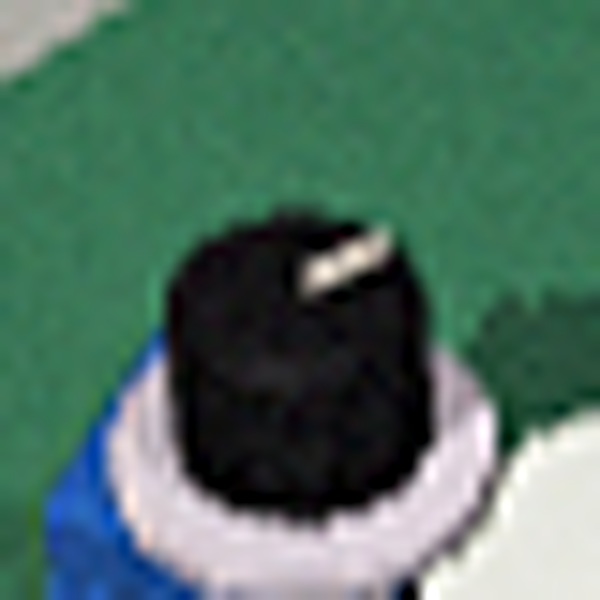

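The mark reads +19.5° (line) and +19° (centroid) from the start. The plan was −40° to touch then +60° back, a net +20°, so the shoe stands three clicks off. Now to the cap.

```bash
python3 -m handwheel '[{"delta_pos":[1.5,0,3.1],"twist":[0,0,0],"jaw":1},{"delta_pos":[3,0,6.2],"twist":[0,0,0],"jaw":1},{"delta_pos":[4.5,0.5,9.3],"twist":[0,0,0],"jaw":1},{"delta_pos":[6,1,12.4],"twist":[0,0,0],"jaw":1},{"delta_pos":[7.5,2,15.5],"twist":[0,0,0],"jaw":1},{"delta_pos":[9,4,18.6],"twist":[0,0,0],"jaw":1},{"delta_pos":[10.2,6,21.6],"twist":[0,0,0],"jaw":1},{"delta_pos":[11.2,8,23.6],"twist":[0,0,0],"jaw":1},{"delta_pos":[11.2,10,23.6],"twist":[0,0,0],"jaw":1},{"delta_pos":[11.2,10,23.6],"twist":[0,0,0],"jaw":1}]' 30; python3 - <<'E'
from h import *
from rig import imaging
plan([437.5,236.5,46])
d=imaging.capture('scene');crop(d,335,145,50,7,'pics/c1.png')
E
```

```text
time_s: 10.4
eef_pos: [433.7, 236.9, 112.7]
ee_rot: [0.676, -0.676, -0.204, 0.21]
force: [0.1, -1.5, -0.5]
grip_width: 1.0
t 10.4 p [433.7 236.9 112.7] xax [ 0.828  0.561 -0.008] yax [-0.008 -0.002 -1.   ] z [-0.561  0.828  0.003] j6 -0.333
delta cm [ 0.346  6.671 -0.269]
```

View pics/c1.png

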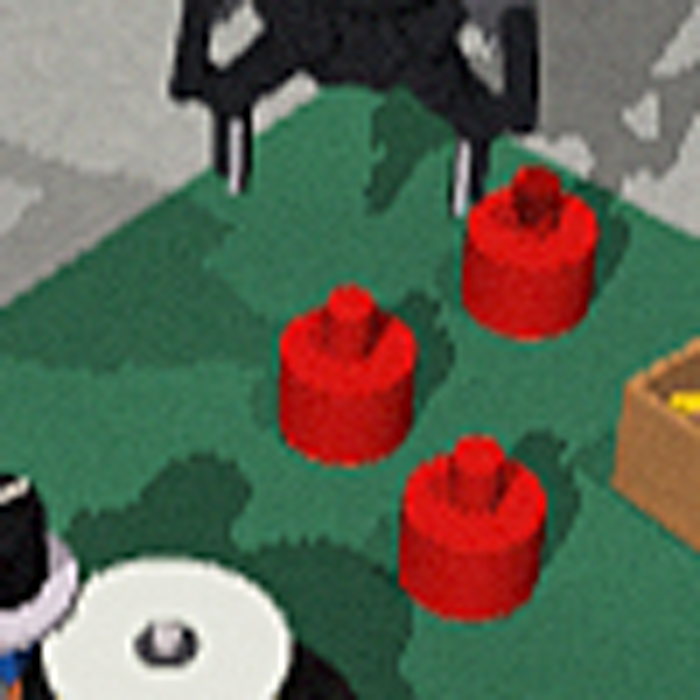

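The jaws hang centred over the wanted cap: finger tips at crop (235,190) and (460,215), stub at (350,300). I descend and grip.

```bash
python3 -m handwheel '[{"delta_pos":[0.35,1,-0.27],"twist":[0,0,0],"jaw":1},{"delta_pos":[0.35,3,-0.27],"twist":[0,0,0],"jaw":1},{"delta_pos":[0.35,5,-0.27],"twist":[0,0,0],"jaw":1},{"delta_pos":[0.35,6.2,-0.27],"twist":[0,0,0],"jaw":1},{"delta_pos":[0.35,6.6,-0.27],"twist":[0,0,0],"jaw":1},{"delta_pos":[0.35,6.6,-0.27],"twist":[0,0,0],"jaw":1},{"delta_pos":[0.35,6.6,-0.27],"twist":[0,0,0],"jaw":0.8},{"delta_pos":[0.35,6.6,-0.27],"twist":[0,0,0],"jaw":0.6},{"delta_pos":[0.35,6.6,-0.27],"twist":[0,0,0],"jaw":0.5},{"delta_pos":[0.35,6.6,-0.27],"twist":[0,0,0],"jaw":0.5}]' 30; python3 rd.py
python3 - <<'E'
from h import *
from rig import imaging
d=imaging.capture('scene');crop(d,335,145,50,7,'pics/c2.png')
E
```

```text
time_s: 11.28
eef_pos: [441.3, 236.5, 52.0]
ee_rot: [-0.676, 0.676, 0.207, -0.206]
force: [0.1, 0.0, -0.4]
grip_width: 0.501
p [441.3 236.5  52. ] F tool [ 0.1  0.4 -0. ] T tool [ 0.021  0.011 -0.016] tau6 -0.001 j6 -0.3355 w 0.501
yaw deg 33.98
```

View pics/c2.png

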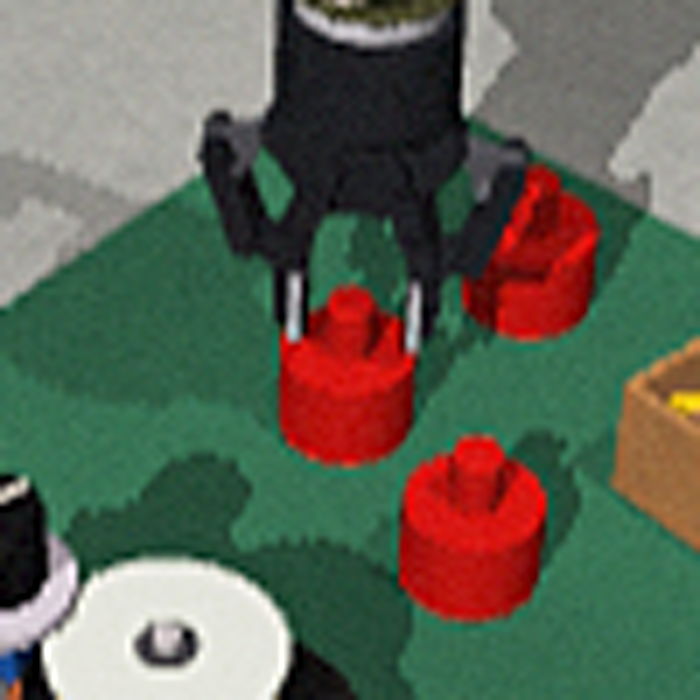

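```bash
python3 -m handwheel '[{"delta_pos":[-0.28,0.3,0.18],"twist":[0,0,0],"jaw":0.5},{"delta_pos":[-0.28,0.5,0.18],"twist":[0,0,0],"jaw":0.5},{"delta_pos":[-0.28,0.5,0.18],"twist":[0,0,0],"jaw":0.4},{"delta_pos":[-0.28,0.5,0.18],"twist":[0,0,0],"jaw":0.3},{"delta_pos":[-0.28,0.5,0.18],"twist":[0,0,0],"jaw":0.2},{"delta_pos":[-0.28,0.5,0.18],"twist":[0,0,0],"jaw":0.1},{"delta_pos":[-0.28,0.5,0.18],"twist":[0,0,0],"jaw":0.1},{"delta_pos":[-0.28,0.5,0.18],"twist":[0,0,0],"jaw":0.1},{"delta_pos":[-0.28,0.5,0.18],"twist":[0,0,0],"jaw":0.1},{"delta_pos":[-0.28,0.5,0.18],"twist":[0,0,0],"jaw":0.1}]' 40; python3 rd.py
```

```text
time_s: 12.17
eef_pos: [437.7, 236.3, 46.3]
ee_rot: [0.676, -0.676, -0.207, 0.207]
force: [0.0, -0.7, -1.0]
grip_width: 0.234
p [437.7 236.3  46.3] F tool [-0.4  1.  -0.6] T tool [ 0.037  0.012 -0.071] tau6 -0.003 j6 -0.3339 w 0.234
yaw deg 33.97
```

The jaws stopped at 0.234, about 20 mm, so they hold the stub. I lift and look.

```bash
python3 -m handwheel '[{"delta_pos":[0,-0.5,0],"twist":[0,0,0],"jaw":0.1},{"delta_pos":[0,-1.5,0],"twist":[0,0,0],"jaw":0.1},{"delta_pos":[0,-3.5,0],"twist":[0,0,0],"jaw":0.1},{"delta_pos":[0,-6,0],"twist":[0,0,0],"jaw":0.1},{"delta_pos":[0,-9,0],"twist":[0,0,0],"jaw":0.1},{"delta_pos":[0,-12,0],"twist":[0,0,0],"jaw":0.1},{"delta_pos":[0,-15,0],"twist":[0,0,0],"jaw":0.1},{"delta_pos":[0,-16.5,0],"twist":[0,0,0],"jaw":0.1},{"delta_pos":[0,-17.2,0],"twist":[0,0,0],"jaw":0.1},{"delta_pos":[0,-17.2,0],"twist":[0,0,0],"jaw":0.1}]' 40; python3 rd.py
python3 - <<'E'
from h import *
from rig import imaging
d=imaging.capture('scene');np.savez("s_c3.npz",**d);crop(d,335,120,60,6,'pics/c3.png')
f=d["frame"];hsv=cv2.cvtColor(f,cv2.COLOR_RGB2HSV)
P,ok=cloud(d)
m=(((hsv[...,0]<6)|(hsv[...,0]>174))&(hsv[...,1]>150)&ok&(P[...,2]>110))
q=P[m];v,u=np.nonzero(m);print(len(q),u.min(),u.max(),v.min(),v.max(),q.min(0).round(0),q.max(0).round(0))
low=q[q[:,2]<200];(c,r)=cv2.minEnclosingCircle(low[:,:2].astype(np.float32));print(c,r)
plan([476.1,-21.7,218])
E
```

```text
time_s: 13.0
eef_pos: [437.9, 236.4, 220.0]
ee_rot: [-0.676, 0.676, 0.208, -0.206]
force: [-0.4, -0.1, -1.6]
grip_width: 0.246
p [437.9 236.4 220. ] F tool [-0.4  1.6  0.2] T tool [-0.005  0.024  0.006] tau6 -0.0 j6 -0.3339 w 0.246
yaw deg 33.98
437 278 347 87 181 [411. -43. 123.] [496. 264. 244.]
(473.1722412109375, 104.41374969482422) 147.92237854003906
t 13.05 p [437.4 236.3 218.4] xax [0.829 0.559 0.   ] yax [ 0.  0. -1.] z [-0.559  0.829 -0.   ] j6 -0.334
delta cm [-11.21    0.036 -23.554]
```

View pics/c3.png

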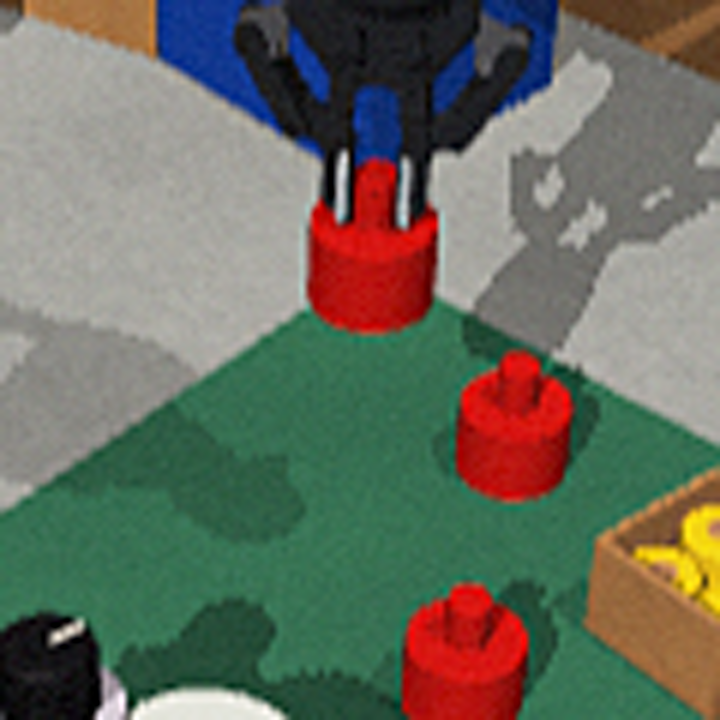

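The cap hangs upright in the jaws at scene crop (372,255). I measure its axis in the scene view for the offset to the knob, since both carry the same camera bias.

```bash
cat > capc.py <<'E'
from h import *
import sys
def cap(d,tcp):
    P,ok=cloud(d);hsv=cv2.cvtColor(d["frame"],cv2.COLOR_RGB2HSV)
    m=((hsv[...,0]<6)|(hsv[...,0]>174))&(hsv[...,1]>150)&(hsv[...,2]>60)&ok&(np.hypot(P[...,0]-tcp[0],P[...,1]-tcp[1])<50)&(P[...,2]>tcp[2]-60)
    q=P[m]; v,u=np.nonzero(m); print("px u",u.min(),u.max(),"v",v.min(),v.max(),"z",q[:,2].min().round(1),q[:,2].max().round(1))
    # side wall pts: fit circle radius 30 to xy
    from scipy.optimize import least_squares
    rimz=tcp[2]-46
    w=q[(q[:,2]>rimz+5)&(q[:,2]<rimz+35)]
    s=least_squares(lambda c:np.hypot(w[:,0]-c[0],w[:,1]-c[1])-30,tcp[:2],loss="soft_l1"); print("wall axis",s.x.round(1),len(w),"res",np.abs(s.fun).mean().round(2))
    w=q[(q[:,2]>rimz+44)]
    return s.x
d=load("s_c3.npz"); cap(d,np.array([437.5,236.3,219]))
# knob wall axis, same method
from scipy.optimize import least_squares
for fn in("scene0.npz","s_k60b.npz"):
    d=load(fn);P,ok=cloud(d);g=d["frame"].astype(int).mean(-1)
    m=ok&(np.hypot(P[...,0]-478,P[...,1]+22)<30)&(P[...,2]>120)&(P[...,2]<146)&(g<80)
    w=P[m];s=least_squares(lambda c:np.hypot(w[:,0]-c[0],w[:,1]-c[1])-22,[477,-22],loss="soft_l1");print("knob wall",s.x.round(1),len(w),np.abs(s.fun).mean().round(2))
E
python3 capc.py
```

```text
px u 326 347 v 87 114 z 173.2 243.7
wall axis [438.3 237.3] 178 res 1.38
knob wall [477.1 -21.1] 132 1.14
knob wall [477.6 -20.9] 125 1.18
```

```bash
python3 -m handwheel '[{"delta_pos":[-0.7,0,-1.5],"twist":[0,0,0],"jaw":0.1},{"delta_pos":[-2.1,0,-4.4],"twist":[0,0,0],"jaw":0.1},{"delta_pos":[-3.5,0,-7.4],"twist":[0,0,0],"jaw":0.1},{"delta_pos":[-4.9,0,-10.3],"twist":[0,0,0],"jaw":0.1},{"delta_pos":[-6.3,0,-13.2],"twist":[0,0,0],"jaw":0.1},{"delta_pos":[-7.7,0,-16.2],"twist":[0,0,0],"jaw":0.1},{"delta_pos":[-9.1,0,-19.1],"twist":[0,0,0],"jaw":0.1},{"delta_pos":[-10.2,0,-21.4],"twist":[0,0,0],"jaw":0.1},{"delta_pos":[-11,0,-23.1],"twist":[0,0,0],"jaw":0.1},{"delta_pos":[-11.2,0,-23.55],"twist":[0,0,0],"jaw":0.1}]' 40; python3 -m handwheel '[{"delta_pos":[0,0,0],"twist":[0,0,0],"jaw":0.1},{"delta_pos":[0,0,0],"twist":[0,0,0],"jaw":0.1},{"delta_pos":[0,0,0],"twist":[0,0,0],"jaw":0.1},{"delta_pos":[0,0,0],"twist":[0,0,0],"jaw":0.1},{"delta_pos":[0,0,0],"twist":[0,0,0],"jaw":0.1},{"delta_pos":[0,0,0],"twist":[0,0,0],"jaw":0.1},{"delta_pos":[0,0,0],"twist":[0,0,0],"jaw":0.1},{"delta_pos":[0,0,0],"twist":[0,0,0],"jaw":0.1},{"delta_pos":[0,0,0],"twist":[0,0,0],"jaw":0.1},{"delta_pos":[0,0,0],"twist":[0,0,0],"jaw":0.1}]'
python3 - <<'E'
from capc import *
from rig import imaging
d=imaging.capture('scene');np.savez("s_c4.npz",**d);crop(d,283,155,40,9,'pics/c4.png')
print('now');cap(d,np.array([476.1,-21.7,218])); plan([476.2,-21.8,160])
E
```

```text
time_s: 13.88
eef_pos: [476.0, -23.9, 216.7]
ee_rot: [0.677, -0.676, -0.205, 0.207]
force: [-0.0, 1.2, -1.6]
grip_width: 0.24
time_s: 14.72
eef_pos: [476.3, -21.5, 218.3]
ee_rot: [0.676, -0.676, -0.207, 0.207]
force: [-0.2, 0.0, -1.2]
grip_width: 0.242
px u 326 347 v 87 114 z 173.2 243.7
wall axis [438.3 237.3] 178 res 1.38
knob wall [477.1 -21.1] 132 1.14
knob wall [477.6 -20.9] 125 1.18
now
px u 269 293 v 138 168 z 170.7 242.8
wall axis [476.3 -21. ] 217 res 1.03
t 14.7667 p [476.3 -21.6 218.3] xax [0.829 0.559 0.   ] yax [ 0. -0. -1.] z [-0.559  0.829 -0.   ] j6 -0.885
delta cm [-0.026  5.831 -0.012]
```

View pics/c4.png

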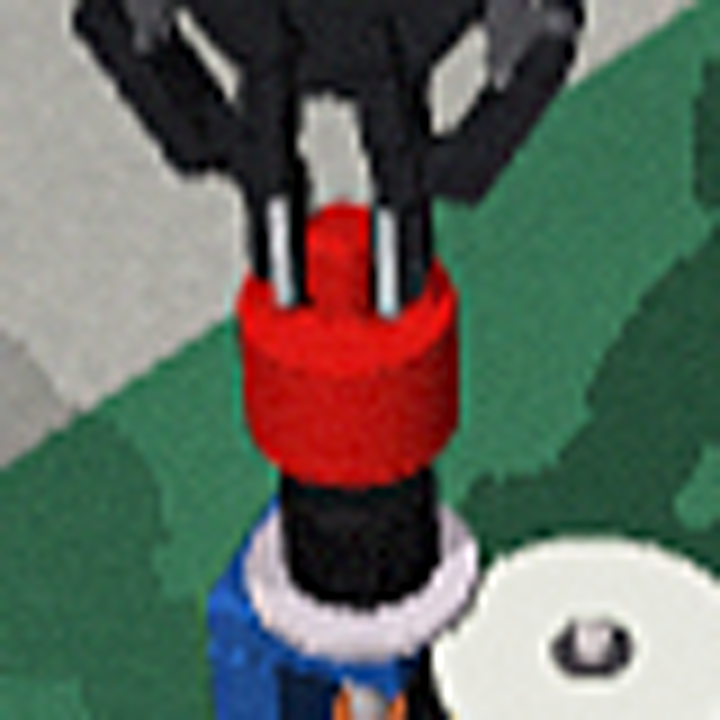

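The cap hangs over the knob: cap axis (476.3,−21.0) against knob (477.3,−21.0) in the same view, so they agree to about 1 mm. I lower it in two stages and check the force.

```bash
python3 -m handwheel '[{"delta_pos":[0.04,0.5,-0.03],"twist":[0,0,0],"jaw":0.1},{"delta_pos":[0.04,1,-0.03],"twist":[0,0,0],"jaw":0.1},{"delta_pos":[0.04,1.5,-0.03],"twist":[0,0,0],"jaw":0.1},{"delta_pos":[0.04,2,-0.03],"twist":[0,0,0],"jaw":0.1},{"delta_pos":[0.04,2.5,-0.03],"twist":[0,0,0],"jaw":0.1},{"delta_pos":[0.04,3,-0.03],"twist":[0,0,0],"jaw":0.1},{"delta_pos":[0.04,3.5,-0.03],"twist":[0,0,0],"jaw":0.1},{"delta_pos":[0.04,4,-0.03],"twist":[0,0,0],"jaw":0.1},{"delta_pos":[0.04,4,-0.03],"twist":[0,0,0],"jaw":0.1},{"delta_pos":[0.04,4,-0.03],"twist":[0,0,0],"jaw":0.1}]' 40; python3 rd.py
```

```text
time_s: 15.6
eef_pos: [476.8, -21.6, 178.1]
ee_rot: [0.676, -0.676, -0.206, 0.207]
force: [-0.2, -0.1, -0.7]
grip_width: 0.236
p [476.8 -21.6 178.1] F tool [-0.2  0.7  0.1] T tool [-0.079 -0.032 -0.064] tau6 -0.0 j6 -0.8844 w 0.236
yaw deg 33.98
```

No contact, and the rim is about 20 mm down over the knob. Next stage, to just above the flange.

```bash
python3 -m handwheel '[{"delta_pos":[0,0.3,0],"twist":[0,0,0],"jaw":0.1},{"delta_pos":[0,0.6,0],"twist":[0,0,0],"jaw":0.1},{"delta_pos":[0,0.9,0],"twist":[0,0,0],"jaw":0.1},{"delta_pos":[0,1.2,0],"twist":[0,0,0],"jaw":0.1},{"delta_pos":[0,1.4,0],"twist":[0,0,0],"jaw":0.1},{"delta_pos":[0,1.5,0],"twist":[0,0,0],"jaw":0.1},{"delta_pos":[0,1.55,0],"twist":[0,0,0],"jaw":0.1},{"delta_pos":[0,1.6,0],"twist":[0,0,0],"jaw":0.1},{"delta_pos":[0,1.6,0],"twist":[0,0,0],"jaw":0.1},{"delta_pos":[0,1.6,0],"twist":[0,0,0],"jaw":0.1}]' 40; python3 rd.py
```

```text
time_s: 16.43
eef_pos: [476.9, -21.6, 162.4]
ee_rot: [-0.676, 0.676, 0.207, -0.207]
force: [0.4, 0.1, -1.5]
grip_width: 0.241
p [476.9 -21.6 162.4] F tool [ 0.4  1.5 -0.2] T tool [-0.003 -0.02  -0.017] tau6 -0.0 j6 -0.8844 w 0.241
yaw deg 33.98
```

```bash
python3 -m handwheel '[{"delta_pos":[0,0.03,0],"twist":[0,0,0],"jaw":0.1},{"delta_pos":[0,0.06,0],"twist":[0,0,0],"jaw":0.1},{"delta_pos":[0,0.09,0],"twist":[0,0,0],"jaw":0.1},{"delta_pos":[0,0.12,0],"twist":[0,0,0],"jaw":0.1},{"delta_pos":[0,0.14,0],"twist":[0,0,0],"jaw":0.1},{"delta_pos":[0,0.16,0],"twist":[0,0,0],"jaw":0.1},{"delta_pos":[0,0.16,0],"twist":[0,0,0],"jaw":0.1},{"delta_pos":[0,0.16,0],"twist":[0,0,0],"jaw":0.1},{"delta_pos":[0,0.16,0],"twist":[0,0,0],"jaw":0.1},{"delta_pos":[0,0.16,0],"twist":[0,0,0],"jaw":0.1}]' 40; python3 rd.py
```

```text
time_s: 17.27
eef_pos: [477.0, -21.6, 161.2]
ee_rot: [-0.676, 0.676, 0.207, -0.206]
force: [-1.4, 0.6, 5.2]
grip_width: 0.246
p [477.  -21.6 161.2] F tool [-0.8 -5.2  1.3] T tool [0.18  0.029 0.191] tau6 -0.01 j6 -0.8844 w 0.246
yaw deg 33.98
```

Contact at 5 N with the TCP at 161.2 mm. That matches the pick height plus the flange (46.3 + 115), so the rim is on the flange. I release and lift away.

```bash
python3 -m handwheel '[{"delta_pos":[0,-0.03,0],"twist":[0,0,0],"jaw":0.3},{"delta_pos":[0,-0.03,0],"twist":[0,0,0],"jaw":0.45},{"delta_pos":[0,-0.03,0],"twist":[0,0,0],"jaw":0.6},{"delta_pos":[0,-0.03,0],"twist":[0,0,0],"jaw":0.6},{"delta_pos":[0,-0.03,0],"twist":[0,0,0],"jaw":0.6},{"delta_pos":[0,-1,0],"twist":[0,0,0],"jaw":0.6},{"delta_pos":[0,-3,0],"twist":[0,0,0],"jaw":0.6},{"delta_pos":[0,-6,0],"twist":[0,0,0],"jaw":0.6},{"delta_pos":[0,-9,0],"twist":[0,0,0],"jaw":0.6},{"delta_pos":[0,-12,0],"twist":[0,0,0],"jaw":0.6}]' 40
python3 -m handwheel '[{"delta_pos":[0,0,-3],"twist":[0,0,0],"jaw":0.6},{"delta_pos":[0,0,-6],"twist":[0,0,0],"jaw":0.6},{"delta_pos":[0,0,-9],"twist":[0,0,0],"jaw":0.6},{"delta_pos":[0,0,-12],"twist":[0,0,0],"jaw":0.6},{"delta_pos":[0,0,-15],"twist":[0,0,0],"jaw":0.6},{"delta_pos":[0,0,-18],"twist":[0,0,0],"jaw":0.6},{"delta_pos":[0,0,-21],"twist":[0,0,0],"jaw":0.6},{"delta_pos":[0,0,-24],"twist":[0,0,0],"jaw":0.6},{"delta_pos":[0,0,-24],"twist":[0,0,0],"jaw":0.6},{"delta_pos":[0,0,-24],"twist":[0,0,0],"jaw":0.6}]'
python3 - <<'E'
from capc import *
from rig import imaging
d=imaging.capture('scene');np.savez("s_c5.npz",**d);crop(d,290,170,35,10,'pics/c5.png')
t=imaging.capture('top');np.savez("t_c5.npz",**t);crop(t,325,225,45,8,'pics/t5.png');cv2.imwrite('pics/t5full.png',t['frame'][:,:,::-1])
print('now');cap(d,np.array([476.1,-21.7,161]));cap(t,np.array([476.1,-21.7,161]))
for n,dd in(("scene",d),("top",t)):
    P,ok=cloud(dd);hsv=cv2.cvtColor(dd["frame"],cv2.COLOR_RGB2HSV)
    red=((hsv[...,0]<6)|(hsv[...,0]>174))&(hsv[...,1]>150)&ok&(np.hypot(P[...,0]-476,P[...,1]+22)<45)
    q=P[red];st=q[q[:,2]>q[:,2].max()-10]; sh=q[(q[:,2]>152)&(q[:,2]<164)]
    print(n,"stub top z",np.percentile(q[:,2],97).round(1),"stub xy",np.median(st,0).round(1),"shoulder z",np.median(sh[:,2]).round(1))
E
```

```text
time_s: 18.1
eef_pos: [476.5, -21.5, 282.9]
ee_rot: [-0.676, 0.676, 0.207, -0.207]
force: [-0.2, -0.5, 0.4]
grip_width: 0.6
time_s: 18.93
eef_pos: [611.1, -221.5, 280.2]
ee_rot: [0.677, -0.676, -0.206, 0.206]
force: [-0.1, 0.4, 0.1]
grip_width: 0.598
px u 326 347 v 87 114 z 173.2 243.7
wall axis [438.3 237.3] 178 res 1.38
knob wall [477.1 -21.1] 132 1.14
knob wall [477.6 -20.9] 125 1.18
now
px u 272 294 v 156 184 z 113.5 186.0
wall axis [477.2 -20.7] 115 res 0.95
px u 319 340 v 219 241 z 115.2 187.8
wall axis [476.4 -20.4] 15 res 0.15
scene stub top z 184.0 stub xy [479.9 -24.2 182.3] shoulder z 156.0
top stub top z 186.0 stub xy [475.6 -19.2 184.1] shoulder z 158.1
```

View pics/c5.png

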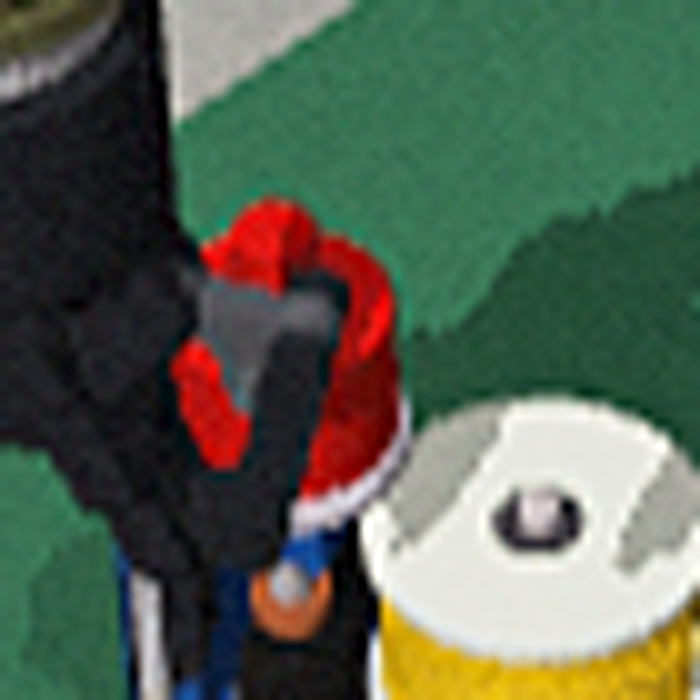

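View pics/t5full.png

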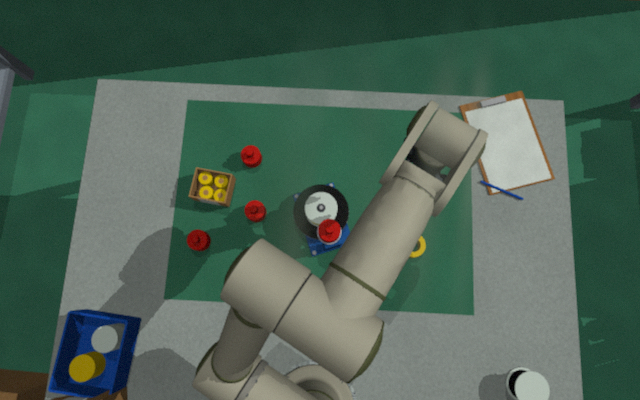

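View pics/t5.png

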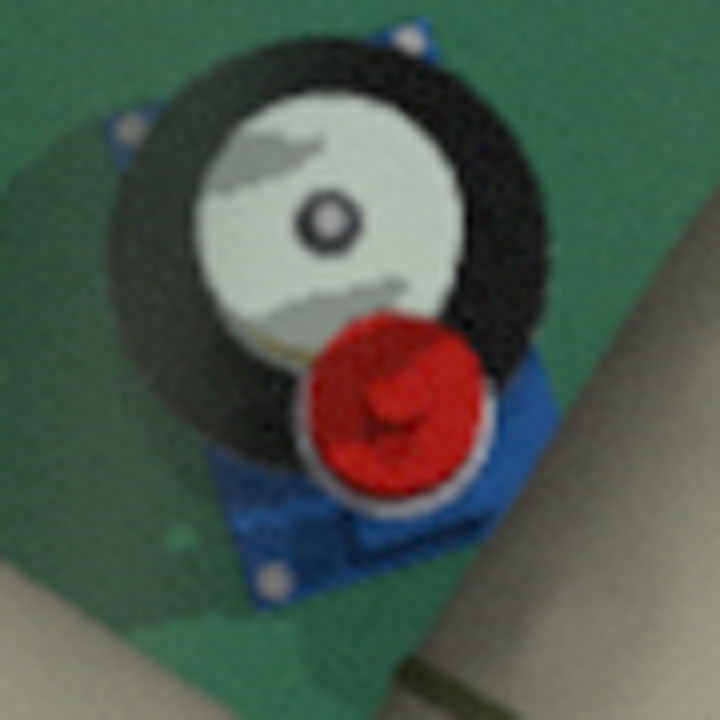

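The top view shows the cap concentric on the flange at (329,231), with an even metal ring around it. Both views put its shoulder at 156–158 mm and its stub top at 184–186 mm (seated: 158 and 184). In the scene view the gripper partly covers the cap, but nothing touches it. The arm stayed well above all the bystanders, so I hand in.

```bash
python3 -c "
from rig import ctrl
print(ctrl.finish_job())"
```

```text
the job is handed in; nothing more can be done
None
```

The brake is set three clicks off touch, the red cap is seated on the flange and let go, and the job is handed in at about 19 s of the 64 s allowed. No verdict is reported.

**Brake:** I turned the knob clockwise in small steps. The torque was flat at 40° and jumped to about 0.25 N m at 45°, so touch was two clicks from the start and I went only about 5° past it. I then backed off to 60° from touch and let go. The white mark had moved 19–19.5° from its start, against the expected net 20°.

**Cap:** I took the cap nearest the base, 498 mm away against 570 mm or more for the others, and lowered it over the knob. It met the flange at 5 N with the tool at 161.2 mm, against 161.3 mm expected. Afterwards both views put it within about 1 mm of the knob axis by its side wall and upright, with its shoulder at 156–158 mm (158 expected).

**Checks that disagreed or fell short:**
- The two cameras differ by 2–3 mm, so I settled the knob axis by grip force.
- The gripper hid the mark during most of the turning.
- In the last scene picture the gripper covered part of the cap.
- I judged the yellow roll, copper spool and carton undisturbed because the arm stayed well clear of them. I did not re-measure them: the last top view shows the carton in place and part of the roll, and the arm hid the copper spool.

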